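# Prop open the instrument case

### The arm

A 7-joint arm with a two-finger parallel gripper is mounted at the origin on a cart in front of the work surface, level with it; the furniture and walls round the work are solid. World frame = base frame: x ahead of the robot, y to its left, z up, the work surface at z = 0. Lengths are in m, angles in rad, forces in N, time in s.
With the tool pointing down it reaches from about 0.4 to 0.85 m from the base axis. Payload 10.4 kg.
Tool frame: the origin (TCP) lies between the finger pads; the fingertips stand manip.finger_overhang ahead of it and the grasp point (between the pads) lies 11 mm behind it (manip.finger_overhang is the distance from the TCP to the fingertips, in m); x points along the fingers, z is the direction in which the jaws open and shut, and the axes are right-handed (so a half turn about x gives the same grasp; the last joint's range is limited). The gripper opens to 85 mm and grips with 20 to 120 N. Pads are 22 mm wide; open, the fingers measure 114 mm over their backs; the gripper's body (76 mm by 85 mm) begins 54 mm behind the grasp point. The pads swing forward as they close: fully open they stand 13 mm farther back than shut.
Start: joints at [-1.369, 0.332, -0.065, 1.46, 0.022, 1.35, -0.088], TCP at [0.139, 0.609, 0.239] pointing down, gripper open.
Joint ranges: [-2.6, 2.6], [-0.5, 2.12], [-1.47, 1.34], [0.16, 2.42], [-1.27, 4.41], [0.06, 2.06], [-2.6, 2.6]. Speed limits (rad/s): [2.22, 2.22, 2.79, 2.79, 3.14, 3.14, 3.14].

### API

Orientations are given as a unit quaternion [x, y, z, w].
In Python, from workcell import get_obs, camera, workorder, manip gives the robot as it stands. The module is installed in compiled form; this text tells all that it offers.
- The arm moves only by the tool play_rows, never from a script. Its argument "increments" is text: rows parted by semicolons, each of 4 numbers parted by spaces: the shift along the tool's x, y, z in m, then the turn about the tool's x in rad. A call has 1 to 20 rows; each row shifts and turns the pose as measured when the row begins, along the tool's axes as they then stand; what a row does not reach is not made up. A row lasts 1/10 s, in which the tool goes at most 50 mm and 8.59 degrees, less where a joint would pass 70% of its speed; a pose out of reach is approached as far as the arm can. A call is refused whole if a number of a shift passes 0.05 or a number of a turn 0.15, either way. A call with a gripper value outside its range is refused whole. "hand" is the gripper command: -1 is fully open, 1 is shut, values between are in proportion, set as the call begins (left out, the last holds). The fingers move at their own pace and stop on an object; "squeeze" is the grip in N (left out, the last holds). Time passes only in rows, so rows that do not move let the fingers close. It gives the time, the measured TCP pose, the force and the opening at its end, in the units of the state.
- get_obs(): the state, without advancing time (a new reading comes with each control period).
- camera(name): name is "scene" or "top" or "wrist"; returns a dict with "img" (384x512x3 uint8, blue, green, red), "fov_y" (degrees; the focal length in pixels is half the picture's height over the tangent of half this angle, whatever the lens; pixels are square), "cx", "cy" (the principal point, pixels), "R" (3x3) and "t" (3): a world point X has camera coordinates R X + t; the wrist camera has in their place "tool_from_camera" (4x4, takes a point from camera to tool coordinates, whose origin is the TCP and whose axes are the tool frame's). Camera axes: x right, y down, z forward; pixel columns grow to the right and rows downward; lengths in m; the calibration is good to about 2 mm. A picture is of the moment at which its call begins: read the wrist's pose just before it. There is no depth.
- workorder.hand_in(): hands the job in, once; it reports no verdict.
The state is a dict: "clock": time; "joint_pos": joint angles; "joint_velocities": joint speeds; "tau": joint torques, N m; "position": TCP position; "ee_rot": TCP orientation; "ft_force": force on the tool from outside, world axes, zero at the start; "torque": the same for the moment, N m; "grip_width": opening from 0.0 (shut) to 1.0 (fully open).
Only numpy, scipy, OpenCV 4.12 (cv2) and the standard library are available. Lean on these libraries where they do the work, as an engineer would, in place of code of your own. Each camera call takes 0.05 s, during which the arm holds its last target.

### The job

Prop open the lid of the grey instrument case on the bench, one-handed: take the prop rod on the case's left side by its black grip, lift it off its rest peg so that the rod carries the lid up, and set the pin at the rod's end into the hole of the holding bracket on the same side, fully home, so that the lid stands on the rod by itself. The bracket is adjustable, so feel for the hole with light pressure and do not force the bracket, never let the lid drop, and leave the things lying round the case where they are.

Things in the scene. Friction and masses are not known exactly. Their poses are not given: they have to be found in the camera images.
- case: Grey sheet-metal instrument case, 260 (x) x 220 (y) x 153 mm, fixed. Origin: centre of its underside, on the bench top. x points from its front panel to its back, y to its left, z up. All work is on its left: side wall at y = 110 mm, prop rod in the plane y = 125 mm; apart from the rest peg nothing but the bracket is near that plane.
- lid (a joint): Lid angle in rad: 0 shut, grows as it opens; propped at about 0.78. Lid about 0.45 kg, hinge almost free of friction: it falls shut if not held or propped.
- lid_hinge (a point): Lid's hinge axis (along the case's y) in the rod's plane: (130, 125, 150) mm in the case's frame. The rod's pivot on the lid's left edge turns about it at 222 mm; shut, the pivot lies at (-92, 125, 143) mm in the case's frame.
- rest_peg (a point): Middle of the rest peg, sticking out of the case's left wall: 8 mm thick, along y, with a 15 mm end disc at case y = 136 to 139 mm. The stowed rod lies on top of it; drawn straight up, or up and forward, by its grip it lifts off and raises the lid from the start.
- prop_rod: Steel prop rod, 8 mm thick, hinged freely on the lid about the case's y. Origin at that pivot; x runs down the rod: grip axis at 178 mm, flat face of the 18 mm collar at 210 mm, then the 8 mm pin, chamfered end at 223 mm. Stowed it slopes 24 degrees down to the back. The lid presses about 3 to 9 N along the rod, so while the grip is held the pivot stays up and the lid stands.
- grip_mid (a point): Middle of the rod's black round side grip: 14 mm thick, 55 mm long along y, 62 mm out from the rod's plane on the side away from the case; stowed it is 71 mm above the bench. Can be taken from above, fingers closing along the case's x; with a modest grip it turns between the fingers as the rod swings, and may slip by 2 or 3 mm.
- pin_tip (a point): Centre of the end of the rod's pin; axes as the rod's own.
- hold_bracket: Steel holding bracket on the case's left wall, fixed, axes as the case's, origin as hold_mid. It carries an angle with a flat level tab, 54 (x) x 26 (y) x 5 mm, with one round chamfered 10.5 mm hole straight through the tab's middle, open beneath. The angle is screwed on in slots and may sit anywhere along its adjusting range.
- hold_mid (a point): On the level of the tab's top face, in the rod's plane, at the middle of the adjusting range: (-35, 125, 92) mm in the case's frame. The hole lies up to 10 mm in front of or behind it along the case's x, exactly in the rod's plane: to be felt or seen. The tab is solid for at least 17 mm either way from here but for the hole.
- lid_screws: Shallow round steel dish with screws, 97 mm across, 22 high, standing to the left of the case's front; origin centre of underside.
- driver: Small red screwdriver, 147 mm long along its y, 14 thick, lying to the left of the case; origin centre of underside.
- cutters: Red-handled side cutters, 136 mm long along y, 42 wide, 10 thick, lying to the right of the case; origin centre of underside.
- flux: Small white dropper bottle with a red cap, 34 mm across, 95 high, standing behind the case's left rear corner; origin centre of underside.

How it is judged:
By the outcome, as a careful person would: the job done as asked, in the order asked, and still so for the second after the job is handed in, with the robot touching nothing.
It also fails if it takes over 61 s, if anything falls off the work surface, if the arm or the gripper's body presses on something with over 40 N, if the wrist force passes 120 N, or if a joint passes its speed limit or range.

## Working session

There is one attempt and no reset: what is moved stays moved. The work goes in short steps, Python scripts to look and compute and a tool call to move; the robot and the scene stay as the last step left them, time stands still between calls to the robot, and variables do not carry over. Pictures are saved under pics/ and viewed, and the job is handed in when it is done.

Besides the shell and the picture viewer there is one more tool, called after "Emit:" by a JSON object that holds its "method" and its "body", one argument or row to a line. play_rows: Moves the arm, as the interface text tells. Its arguments: {"type":"object","properties":{"increments":{"type":"string"},"hand":{"type":"number"},"squeeze":{"type":"number"}},"required":["increments"]}

```bash
mkdir -p pics
python3 - <<'E'
from workcell import get_obs, camera, manip
import cv2,numpy as np
o=get_obs()
for k,v in o.items(): print(k,np.round(v,4))
print(manip.finger_overhang)
for n in ["scene","top","wrist"]:
    c=camera(n); cv2.imwrite(f"pics/{n}0.png",c["img"])
    print(n,{k:np.round(v,4).tolist() for k,v in c.items() if k!="img"})
E
```

```text
clock 0.0
joint_pos [-1.3686  0.3329 -0.0647  1.4609  0.0216  1.3499 -0.0885]
joint_velocities [ 0.0006  0.0017  0.0004  0.0016 -0.0003 -0.0015 -0.0002]
tau [ 3.00000e-04 -6.25454e+01  4.92000e-02 -3.91588e+01  1.61000e-02
  1.02000e-02 -0.00000e+00]
position [0.1393 0.6089 0.2385]
ee_rot [-0.4411  0.5533  0.4404  0.5525]
ft_force [0.8408 0.0255 0.1244]
torque [0.0054 0.0281 0.0056]
grip_width 1.0001
0.008
scene {'fov_y': 53.8453, 'cx': 255.0702, 'cy': 197.6163, 'R': [[-0.7959, -0.6054, 0.0112], [-0.3386, 0.4296, -0.8371], [0.502, -0.67, -0.5469]], 't': [0.3147, 0.3794, 0.4797]}
top {'fov_y': 57.0666, 'cx': 254.0177, 'cy': 194.7192, 'R': [[0.0286, -0.9996, 0.004], [-0.9974, -0.0288, -0.0662], [0.0663, -0.0021, -0.9978]], 't': [-0.2493, 0.5444, 0.9224]}
wrist {'fov_y': 59.595, 'cx': 251.8637, 'cy': 190.4527, 'tool_from_camera': [[-0.0015, -0.2883, 0.9575, -0.1351], [0.0002, -0.9575, -0.2883, 0.0723], [1.0, -0.0002, 0.0015, 0.0003], [0.0, 0.0, 0.0, 1.0]]}
```

View pics/scene0.png

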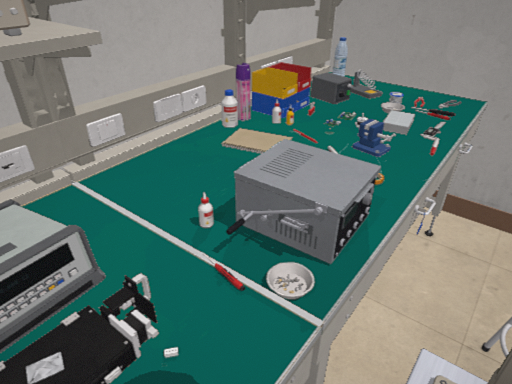

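View pics/top0.png

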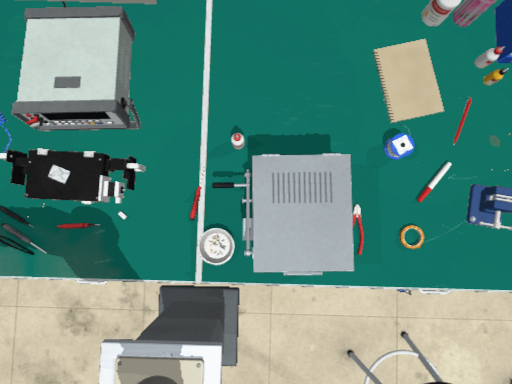

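View pics/wrist0.png

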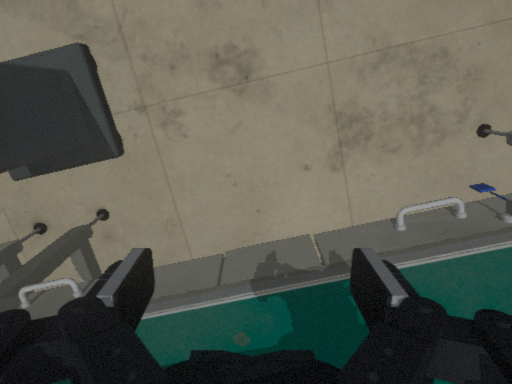

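```bash
cat > h.py <<'E'
import numpy as np,cv2
from workcell import get_obs,camera
from scipy.spatial.transform import Rotation as Rn
def f(c): return 192/np.tan(np.radians(c["fov_y"])/2)
def ray(c,u,v):
    d=np.array([(u-c["cx"])/f(c),(v-c["cy"])/f(c),1.])
    if "R" in c: R=np.array(c["R"]);return -R.T@np.array(c["t"]),R.T@d
    o=c["o"];T=np.array(c["tool_from_camera"]);Rt=Rn.from_quat(o["ee_rot"]).as_matrix()
    return Rt@T[:3,3]+o["position"],Rt@T[:3,:3]@d
def onz(c,u,v,z):
    p,d=ray(c,u,v);return p+d*(z-p[2])/d[2]
def tri(rs):
    A=np.zeros((3,3));b=np.zeros(3)
    for p,d in rs:
        d=d/np.linalg.norm(d);M=np.eye(3)-np.outer(d,d);A+=M;b+=M@p
    return np.linalg.solve(A,b)
def proj(c,X):
    X=np.array(X)
    if "R" in c: q=np.array(c["R"])@X+c["t"]
    else:
        o=c["o"];T=np.array(c["tool_from_camera"]);Rt=Rn.from_quat(o["ee_rot"]).as_matrix()
        t=Rt.T@(X-o["position"]);q=T[:3,:3].T@(t-T[:3,3])
    return np.array([c["cx"]+f(c)*q[0]/q[2],c["cy"]+f(c)*q[1]/q[2]])
def cam(n):
    o=get_obs();c=camera(n);c["o"]=o;return c
E
python3 - <<'E'
from h import *
c=cam("top");s=cam("scene")
g=c["img"]
cv2.imwrite("pics/topz.png",cv2.resize(g[120:300,180:380],None,fx=4,fy=4,interpolation=cv2.INTER_CUBIC)[:600])
cv2.imwrite("pics/scz.png",cv2.resize(s["img"][130:310,190:390],None,fx=4,fy=4,interpolation=cv2.INTER_CUBIC)[:600])
print(onz(c,170,360,0),onz(c,130,180,.2))
E
```

```text
[ 0.11024876 -0.02498884  0.        ] [0.56330603 0.03452595 0.2       ]
```

View pics/topz.png

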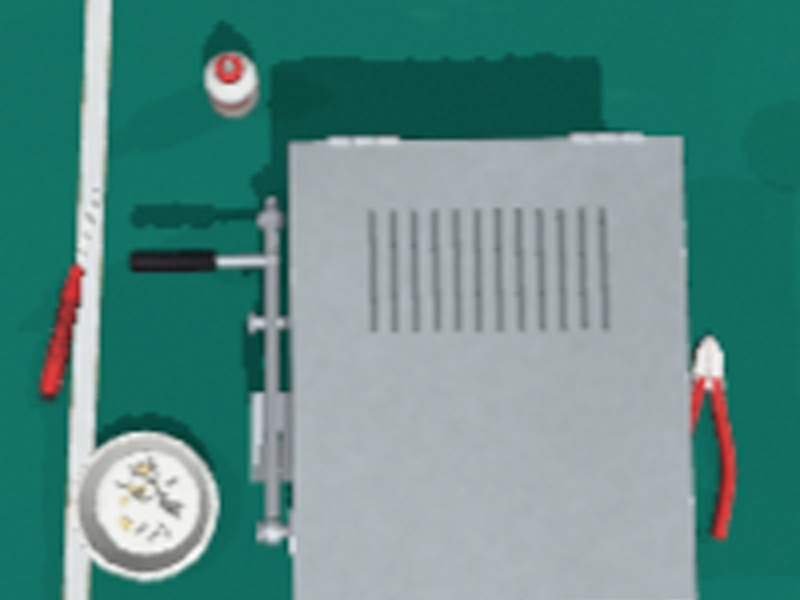

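View pics/scz.png

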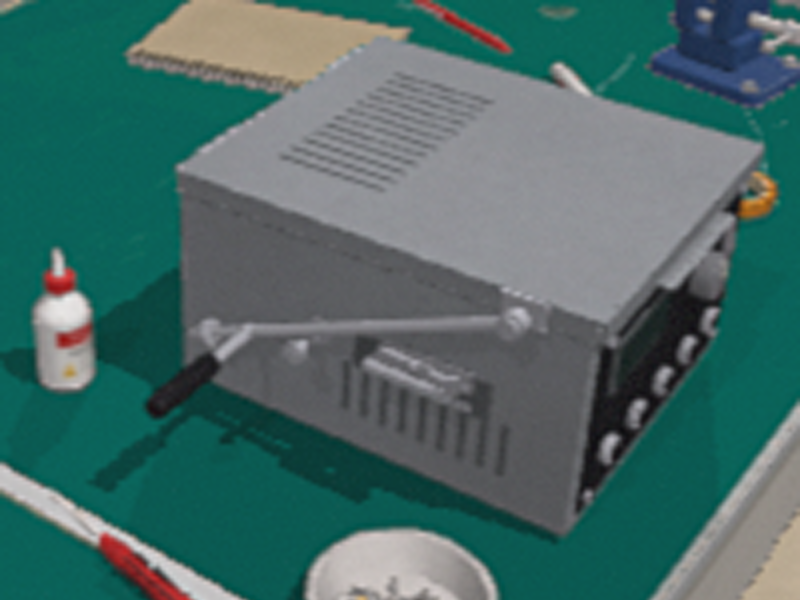

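Run:
```python
from h import *
c=cam("top");s=cam("scene")
g=c["img"]
hsv=cv2.cvtColor(g,cv2.COLOR_BGR2HSV)
m=((hsv[...,1]<40)&(hsv[...,2]>90)).astype(np.uint8)*255
m[:, :251]=0;m[:,356:]=0;m[:150]=0;m[276:]=0
m=cv2.morphologyEx(m,cv2.MORPH_CLOSE,np.ones((7,7)));m=cv2.morphologyEx(m,cv2.MORPH_OPEN,np.ones((15,15)))
ct=max(cv2.findContours(m,0,2)[0],key=cv2.contourArea)
P=np.array([onz(c,*p[0],.153)[:2] for p in ct],np.float32)
r=cv2.minAreaRect(P);print(r,cv2.boxPoints(r))
hull=cv2.approxPolyDP(ct,6,True);print(hull[:,0],[onz(c,*p[0],.153)[:2].round(4).tolist() for p in hull])
def uz(x,y,ox,oy): return (x+.5)/4-.5+ox,(y+.5)/4-.5+oy
# grip ends
for a,nm in [((132,261),"gripL"),((214,261),"gripR"),((268,217),"tipcollar"),((270,533),"pivot"),((258,322),"peg"),((252,392),"tabBL"),((252,480),"tabFL")]:
    z={"gripL":.071,"gripR":.071,"tipcollar":.058,"pivot":.143,"peg":.09,"tabBL":.092,"tabFL":.092}[nm]
    print(nm,onz(c,*uz(*a,180,120),z).round(4))
a=ray(c,*uz(132,261,180,120));b=ray(s,*uz(155,408,190,130));print("grip end tri",tri([a,b]))
a=ray(c,*uz(214,261,180,120));b=ray(s,*uz(212,365,190,130));print("grip in tri",tri([a,b]))
```

```text
((0.503717303276062, -0.34218400716781616), (0.27468717098236084, 0.2307852804660797), 2.467731475830078) [[ 0.36153266 -0.23281194]
 [ 0.3714695  -0.4633832 ]
 [ 0.6459019  -0.4515561 ]
 [ 0.6359651  -0.22098482]]
[[349 154]
 [252 156]
 [254 271]
 [353 270]] [[0.6427, -0.4493], [0.6315, -0.2261], [0.3704, -0.2382], [0.3789, -0.4611]]
gripL [ 0.5697 -0.1285  0.071 ]
gripR [ 0.5712 -0.1801  0.071 ]
tipcollar [ 0.6017 -0.213   0.058 ]
pivot [ 0.4094 -0.2214  0.143 ]
peg [ 0.5326 -0.2095  0.09  ]
tabBL [ 0.4895 -0.2072  0.092 ]
tabFL [ 0.4361 -0.2088  0.092 ]
grip end tri [ 0.56863948 -0.12922688  0.06973538]
grip in tri [ 0.57048021 -0.18064433  0.06749669]
```

Run:
```python
from h import *
c=cam("top");s=cam("scene");o=c["o"]
print(Rn.from_quat(o["ee_rot"]).as_matrix().round(3))
print("box top",tri([ray(c,59,174),ray(s,45,370)]), "whitearm",tri([ray(c,138,169),ray(s,142,285)]))
X=o["position"]
for z in (.0,.239): print(proj(c,[*X[:2],z]))
cv2.imwrite("pics/s2.png",cv2.resize(s["img"][250:384,0:200],None,fx=4,fy=4))
cv2.imwrite("pics/t2.png",cv2.resize(c["img"][120:270,0:200],None,fx=4,fy=4))
```

```text
[[-0.    -0.975  0.223]
 [-0.     0.223  0.975]
 [-1.    -0.    -0.   ]]
box top [0.58766726 0.27164363 0.04613584] whitearm [0.6087013  0.0703729  0.04606379]
[-70.24616204 341.96496347]
[-181.5290945   384.63908414]
```

View pics/s2.png

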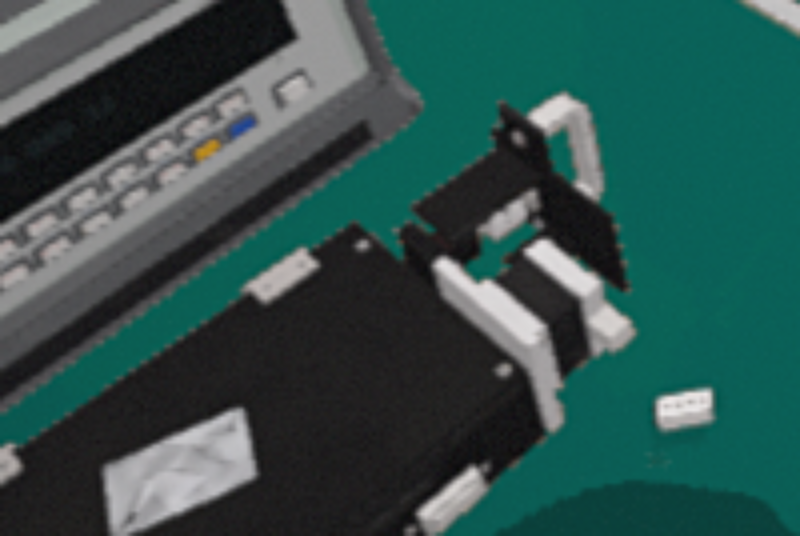

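View pics/t2.png

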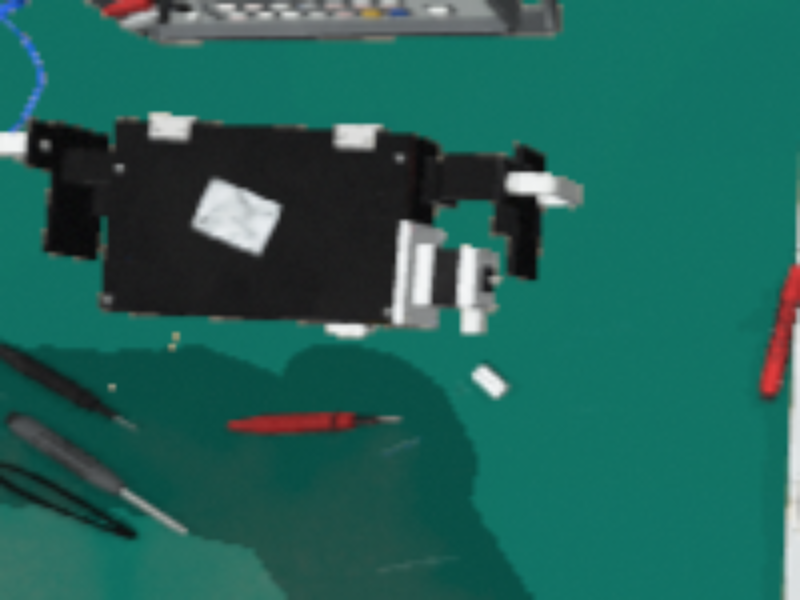

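```bash
cat >> h.py <<'E'
def plan(wps,turn,ns,yaw=None):
    """wps: world targets; turn: total tool-x turn; ns: rows per leg"""
    o=get_obs();p=np.array(o["position"]);R=Rn.from_quat(o["ee_rot"]).as_matrix()
    psi=np.arctan2(R[1,2],R[0,2]); N=sum(ns);d=turn/N;out=[]
    for w,n in zip(wps,ns):
        dv=(np.array(w)-p)/n
        for _ in range(n):
            z=dv[0]*np.cos(psi)+dv[1]*np.sin(psi);y=-dv[0]*np.sin(psi)+dv[1]*np.cos(psi)
            out.append(f"{-dv[2]:.4f} {y:.4f} {z:.4f} {d:.4f}");psi-=d
        p=np.array(w)
    print("; ".join(out))
E
python3 -c "
from h import *
plan([(.40,.25,.25),(.5,-.1,.25)],1.302,[11,9])"
```

```text
-0.0010 -0.0304 -0.0266 0.0651; -0.0010 -0.0320 -0.0245 0.0651; -0.0010 -0.0336 -0.0224 0.0651; -0.0010 -0.0350 -0.0202 0.0651; -0.0010 -0.0362 -0.0178 0.0651; -0.0010 -0.0373 -0.0154 0.0651; -0.0010 -0.0382 -0.0130 0.0651; -0.0010 -0.0390 -0.0105 0.0651; -0.0010 -0.0396 -0.0079 0.0651; -0.0010 -0.0400 -0.0053 0.0651; -0.0010 -0.0403 -0.0027 0.0651; -0.0000 -0.0380 -0.0139 0.0651; -0.0000 -0.0388 -0.0114 0.0651; -0.0000 -0.0395 -0.0089 0.0651; -0.0000 -0.0400 -0.0063 0.0651; -0.0000 -0.0403 -0.0037 0.0651; -0.0000 -0.0404 -0.0011 0.0651; -0.0000 -0.0404 0.0016 0.0651; -0.0000 -0.0402 0.0042 0.0651; -0.0000 -0.0399 0.0068 0.0651
```

Emit:
{"method": "play_rows", "body": {
  "increments": "-0.001 -0.030 -0.027 0.065; -0.001 -0.032 -0.025 0.065; -0.001 -0.034 -0.022 0.065; -0.001 -0.035 -0.020 0.065; -0.001 -0.036 -0.018 0.065; -0.001 -0.037 -0.015 0.065; -0.001 -0.038 -0.013 0.065; -0.001 -0.039 -0.011 0.065; -0.001 -0.040 -0.008 0.065; -0.001 -0.040 -0.005 0.065; -0.001 -0.040 -0.003 0.065; 0 -0.038 -0.014 0.065; 0 -0.039 -0.011 0.065; 0 -0.040 -0.009 0.065; 0 -0.040 -0.006 0.065; 0 -0.040 -0.004 0.065; 0 -0.040 -0.001 0.065; 0 -0.040 0.002 0.065; 0 -0.040 0.004 0.065; 0 -0.040 0.007 0.065",
  "hand": -1,
  "squeeze": 30
}}

```text
clock: 2.45
position: [0.4948, -0.1295, 0.2501]
ee_rot: [0.002, 0.705, 0.004, 0.709]
ft_force: [0.9, 1.3, -0.2]
grip_width: 1.001
```

Run:
```python
from h import *
c=cam("wrist");o=c["o"];print(o["clock"],o["position"],Rn.from_quat(o["ee_rot"]).as_matrix().round(3),o["joint_pos"].round(2) if hasattr(o["joint_pos"],"round") else o["joint_pos"])
cv2.imwrite("pics/w1.png",cv2.resize(c["img"],None,fx=1.5,fy=1.5))
plan([(.51,-.1,.25)],0.,[4])
```

```text
2.45 [ 0.49481166 -0.12945852  0.25014048] [[ 0.006 -0.003  1.   ]
 [ 0.009  1.     0.003]
 [-1.     0.009  0.006]] [-0.54  0.06  0.75  1.78 -0.05  1.32  0.23]
0.0001 0.0092 0.0037 0.0000; 0.0001 0.0092 0.0037 0.0000; 0.0001 0.0092 0.0037 0.0000; 0.0001 0.0092 0.0037 0.0000
```

View pics/w1.png

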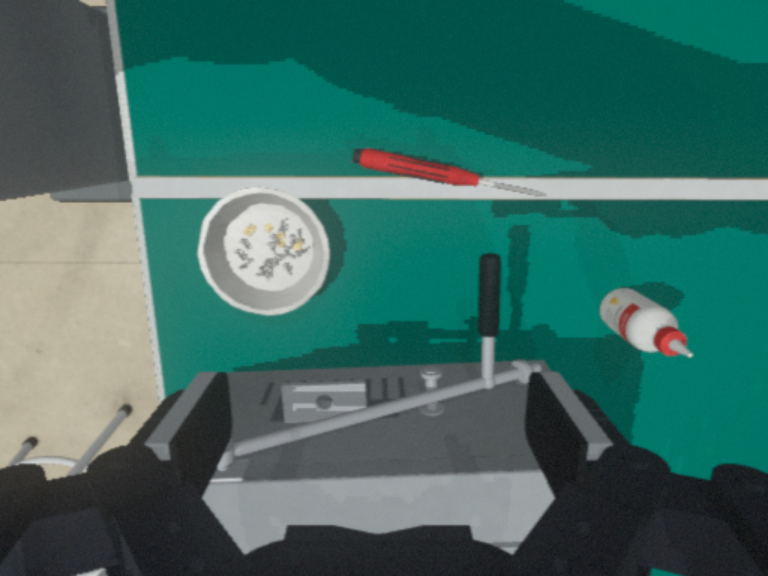

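Run:
```python
from h import *
c=cam("wrist");o=c["o"];print(o["position"])
cv2.imwrite("pics/w2.png",cv2.resize(c["img"][160:310,140:370],None,fx=3.4,fy=3.4,interpolation=cv2.INTER_CUBIC))
cv2.imwrite("pics/w2.raw.png",c["img"])
```

```text
[ 0.49497833 -0.13649302  0.25044679]
```

View pics/w2.png

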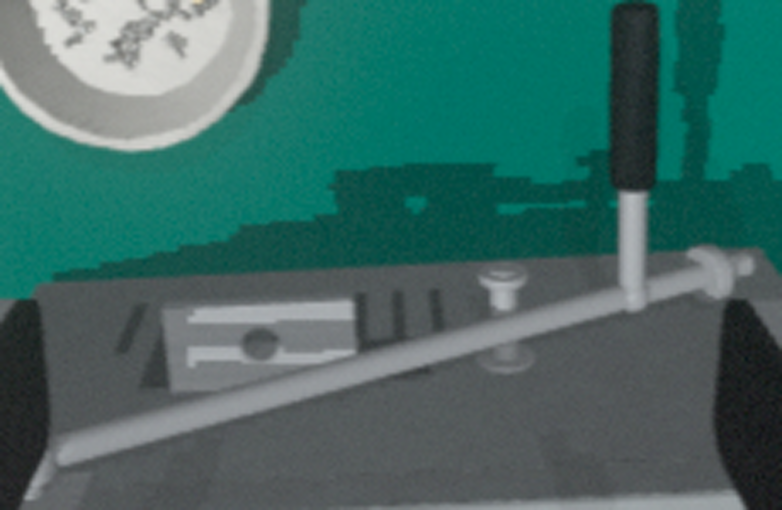

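Run:
```python
from h import *
import pickle
c=cam("wrist")
c=cam("wrist");o=c["o"];print(o["position"],o["joint_velocities"]);pickle.dump(c,open("w3.pkl","wb"))
cv2.imwrite("pics/w3.png",cv2.resize(c["img"][150:300,140:370],None,fx=3.4,fy=3.4,interpolation=cv2.INTER_CUBIC))
```

```text
[ 0.49449194 -0.1306765   0.24987   ] [-0.03733173 -0.01832487 -0.06486956  0.02181536 -0.00242922  0.00496396
 -0.01481536]
```

View pics/w3.png

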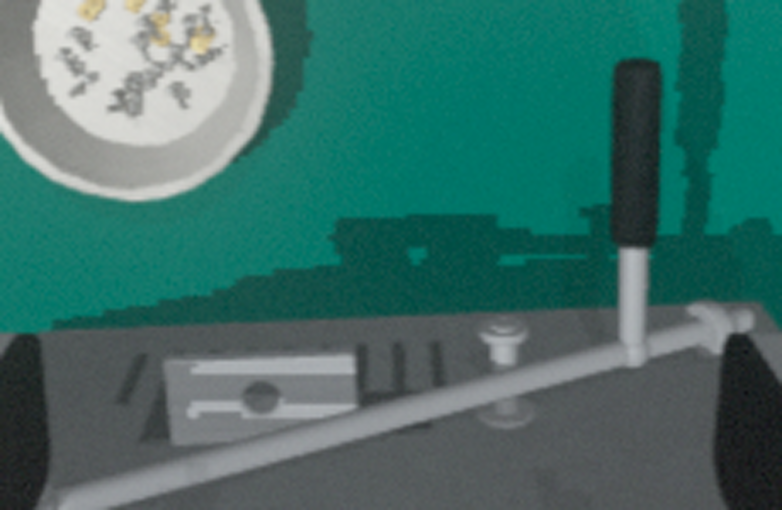

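Run:
```python
from h import *
import pickle
c=pickle.load(open("w3.pkl","rb"))
u=lambda x,y:((x+.5)/3.4-.5+140,(y+.5)/3.4-.5+150)
k={n:onz(c,*u(*p),z) for n,p,z in [("hole",(261,396),.092),("tabBL",(355,355),.092),("tabFL",(166,360),.092),("tabFR",(174,445),.092),("gO",(637,62),.071),("gI",(632,245),.071),("gRoot",(635,352),.071),("tip",(748,318),.0523)]}
for n,v in k.items(): print(n,v.round(4))
gm=(k["gO"]+k["gI"])/2; print("gripmid",gm)
# case frame from yaw
for yaw in (2.3,2.65):
    y=np.radians(yaw);R=np.array([[np.cos(y),-np.sin(y)],[np.sin(y),np.cos(y)]])
    o1=gm[:2]-R@[.0706,.187]; o2=k["tip"][:2]-R@[.1117,.125]
    print(yaw,o1,o2,"hole in case",R.T@(k["hole"][:2]-o1),R.T@(k["hole"][:2]-o2), "rel grip-hole", R.T@(gm-k["hole"])[:2])
print("yaw grip",np.degrees(np.arctan2(-(k["gO"]-k["gI"])[0],(k["gO"]-k["gI"])[1])), "tab",np.degrees(np.arctan2(*(k["tabBL"]-k["tabFL"])[1::-1])))
```

```text
hole [ 0.4621 -0.2203  0.092 ]
tabBL [ 0.4891 -0.2075  0.092 ]
tabFL [ 0.4355 -0.2089  0.092 ]
tabFR [ 0.4364 -0.2361  0.092 ]
gO [ 0.5689 -0.1273  0.071 ]
gI [ 0.5709 -0.1825  0.071 ]
gRoot [ 0.5739 -0.2174  0.071 ]
tip [ 0.6141 -0.215   0.0523]
gripmid [ 0.56986436 -0.1548957   0.071     ]
2.3 [ 0.50682588 -0.34457836] [ 0.50747362 -0.34434876] hole in case [-0.03968333  0.12593715] [-0.04033977  0.12573374] rel grip-hole [0.11028333 0.06106285]
2.65 [ 0.50798576 -0.34495989] [ 0.50826596 -0.34499749] hole in case [-0.04005428  0.12661197] [-0.04033245  0.12666248] rel grip-hole [0.11065428 0.06038803]
yaw grip 2.0680353757339773 tab 1.4994113097684814
```

```bash
cat > kin.py <<'E'
import numpy as np
H=np.array([130.,150])
def pivot(G):
    d=G-H;L=np.hypot(*d);a=(222**2-178**2+L*L)/(2*L);h=np.sqrt(max(222**2-a*a,0))
    m=H+a*d/L;n=np.array([-d[1],d[0]])/L
    return max((m+h*n,m-h*n),key=lambda p:p[1])
def st(G):
    G=np.array(G,float);P=pivot(G);u=(G-P)/178
    return P,P+223*u,np.degrees(np.arctan2(u[0],-u[1])),np.arctan2(P[1]-150,130-P[0])+.0315
def gfor(tip,):
    from scipy.optimize import fsolve
    return fsolve(lambda g:st(g)[1]-np.array(tip),np.array(tip)+[0,45.])
E
python3 - <<'E'
from kin import *
np.set_printoptions(precision=1,suppress=True)
print(st([70.6,70.6]))
for t in [(-40,110),(-40,95),(-40,92),(-40,86),(-40,79),(-50,79),(-30,79)]:
    g=gfor(t);print(t,g,st(g)[2:])
for g in [(70,80),(70,100),(65,120),(60,140),(40,150),(20,150),(0,150),(-20,150),(-38,150)]: print(g,*st(g))
E
python3 - <<'E'
from h import *
s=cam("scene");t=cam("top")
print(tri([ray(t,238,136),ray(s,204,197)]))
print(onz(t,238,143,.0), get_obs()["position"])
plan([(.570,-.155,.15)],-.032,[6])
E
```

```text
(array([-91.9, 143.3]), array([111.7,  52.2]), np.float64(65.91024152829999), np.float64(0.0011069288766000426))
(-40, 110) [-32.1 154.3] (np.float64(-10.16824237237158), np.float64(0.9731789481829443))
(-40, 95) [-35.3 139.8] (np.float64(-6.038572210886027), np.float64(0.8813525202134751))
(-40, 92) [-35.9 136.8] (np.float64(-5.259295996310841), np.float64(0.8631061170322784))
(-40, 86) [-37.1 130.9] (np.float64(-3.749417372563878), np.float64(0.8267892936239524))
(-40, 79) [-38.4 124. ] (np.float64(-2.0715438612546277), np.float64(0.7847706533450367))
(-50, 79) [-46.5 123.9] (np.float64(-4.5139793656246665), np.float64(0.7814044903688472))
(-30, 79) [-30.4 124. ] (np.float64(0.4648570896114134), np.float64(0.7856256243879743))
(70, 80) [-92.  153.8] [110.9  61.3] 65.49524485232998 0.04874788025364925
(70, 100) [-90.3 177.4] [110.5  80.4] 64.23689732917529 0.15509332185588912
(65, 120) [-79.2 224.4] [101.4  93.6] 54.08219184785687 0.37333992415025563
(60, 140) [-50.  279.9] [ 87.8 104.6] 38.165587432228314 0.6568167578666734
(40, 150) [-12.8 320. ] [ 53.3 107. ] 17.247767898290473 0.9037004196068711
(20, 150) [ -5.  326.2] [ 26.3 105.4] 8.073854125219937 0.9486210903491358
(0, 150) [ -2.7 328. ] [  0.7 105. ] 0.8666502823620025 0.9616507918798698
(-20, 150) [ -3.7 327.2] [-24.1 105.2] -5.264883943648661 0.9561649930615822
(-38, 150) [ -6.4 325.2] [-46.  105.7] -10.232041208644818 0.9407615206019184
[ 0.69490987 -0.18873307  0.07707626]
[ 0.69343058 -0.18563954  0.        ] [ 0.494655   -0.1266389   0.24963579]
0.0166 -0.0048 0.0125 -0.0053; 0.0166 -0.0049 0.0125 -0.0053; 0.0166 -0.0050 0.0125 -0.0053; 0.0166 -0.0050 0.0124 -0.0053; 0.0166 -0.0051 0.0124 -0.0053; 0.0166 -0.0052 0.0124 -0.0053
```

Emit:
{"method": "play_rows", "body": {
  "increments": "0.0166 -0.005 0.0125 -0.005; 0.0166 -0.005 0.0125 -0.005; 0.0166 -0.005 0.0125 -0.005; 0.0166 -0.005 0.0125 -0.005; 0.0166 -0.005 0.0125 -0.005; 0.0166 -0.005 0.0125 -0.005; 0 0 0 0; 0 0 0 0; 0 0 0 0",
  "hand": -0.2
}}

```text
clock: 3.65
position: [0.5752, -0.1383, 0.1477]
ee_rot: [-0.016, 0.704, 0.029, 0.709]
ft_force: [-0.3, -0.6, -0.1]
grip_width: 0.603
```

Run:
```python
from h import *
import pickle
c=cam("wrist");o=c["o"];print(o["position"],o["grip_width"],Rn.from_quat(o["ee_rot"]).as_matrix().round(3),np.abs(o["joint_velocities"]).max());pickle.dump(c,open("w4.pkl","wb"))
print(proj(c,[.57,-.155,.071])*1.5)
cv2.imwrite("pics/w4.png",cv2.resize(c["img"],None,fx=1.5,fy=1.5,interpolation=cv2.INTER_CUBIC))
plan([(.570,-.155,.06)],-.0,[6])
```

```text
[ 0.57524003 -0.13834096  0.14767418] 0.6027444630167312 [[ 0.007 -0.064  0.998]
 [ 0.019  0.998  0.064]
 [-1.     0.019  0.008]] 0.015987593387219053
[359.89476942 344.33291461]
0.0147 -0.0027 -0.0011 -0.0000; 0.0147 -0.0027 -0.0011 -0.0000; 0.0147 -0.0027 -0.0011 -0.0000; 0.0147 -0.0027 -0.0011 -0.0000; 0.0147 -0.0027 -0.0011 -0.0000; 0.0147 -0.0027 -0.0011 -0.0000
```

View pics/w4.png

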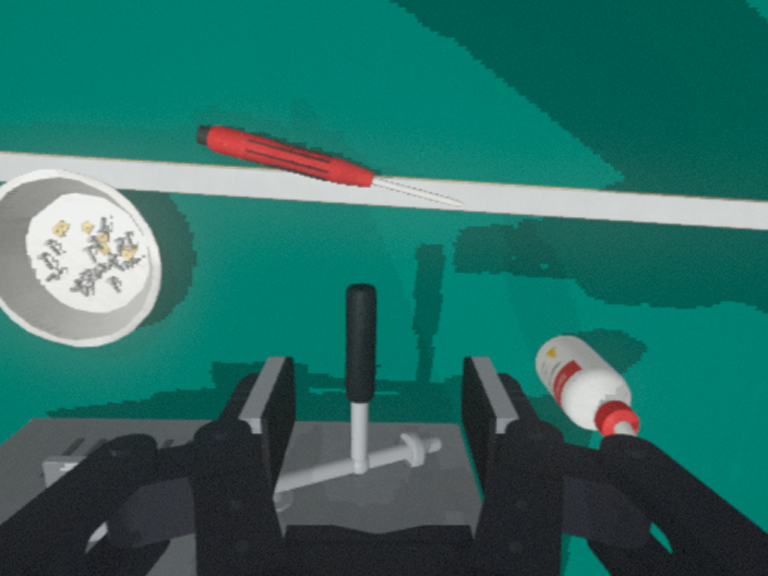

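Emit:
{"method": "play_rows", "body": {
  "increments": "0.0147 -0.0027 -0.001 0.004; 0.0147 -0.0027 -0.001 0.004; 0.0147 -0.0027 -0.001 0.004; 0.0147 -0.0027 -0.001 0.004; 0.0147 -0.0027 -0.001 0.004; 0.0147 -0.0027 -0.001 0.004; 0 0 0 0; 0 0 0 0; 0 0 0 0"
}}

```text
clock: 4.6
position: [0.5692, -0.1544, 0.0516]
ee_rot: [-0.006, 0.704, 0.02, 0.709]
ft_force: [0.2, -0.4, 0.6]
grip_width: 0.601
```

Run:
```python
from h import *
import pickle
c=cam("wrist");o=c["o"];print(o["position"],Rn.from_quat(o["ee_rot"]).as_matrix().round(3),o["ft_force"])
for y in (-.127,-.182):print(proj(c,[.57-.04*(y+.155),y,.071])*1.5)
cv2.imwrite("pics/w5.png",cv2.resize(c["img"],None,fx=1.5,fy=1.5,interpolation=cv2.INTER_CUBIC))
plan([(.570,-.155,.06)],-.0,[3])
```

```text
[ 0.56916753 -0.15443116  0.05161581] [[ 0.007 -0.037  0.999]
 [ 0.02   0.999  0.036]
 [-1.     0.02   0.008]] [ 0.21192445 -0.44891823  0.58260012]
[376.84559996 327.35943496]
[377.60579039 514.74748647]
-0.0027 -0.0002 0.0002 -0.0000; -0.0027 -0.0002 0.0002 -0.0000; -0.0027 -0.0002 0.0002 -0.0000
```

View pics/w5.png

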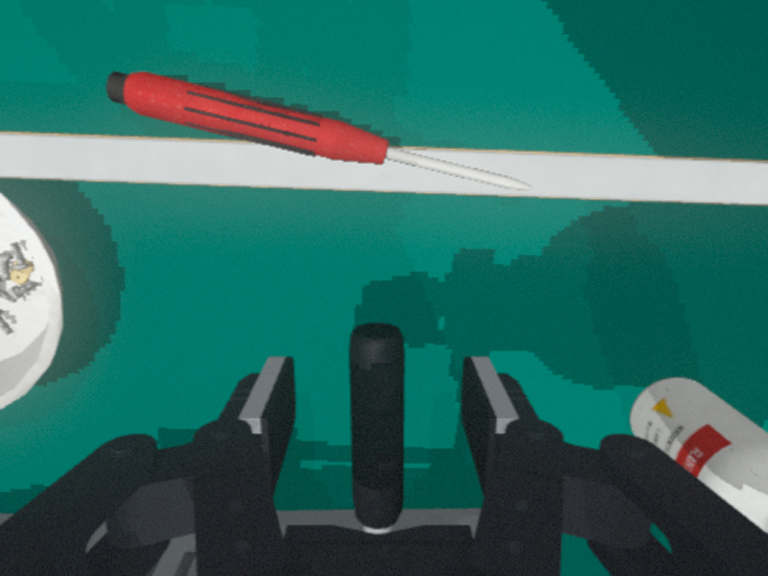

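Emit:
{"method": "play_rows", "body": {
  "increments": "-0.004 0 0.0005 0; -0.004 0 0.0005 0; 0 0 0 0; 0 0 0 0"
}}

```text
clock: 5.05
position: [0.5719, -0.1544, 0.0627]
ee_rot: [-0.006, 0.703, 0.02, 0.711]
ft_force: [0.1, -0.6, -0.7]
grip_width: 0.597
```

Emit:
{"method": "play_rows", "body": {
  "increments": "0 0 0 0; 0 0 0 0; 0 0 0 0; 0 0 0 0; 0 0 0 0; 0 0 0 0; 0 0 0 0; 0 0 0 0",
  "hand": 1,
  "squeeze": 35
}}

```text
clock: 5.85
position: [0.5688, -0.1544, 0.0629]
ee_rot: [-0.005, 0.705, 0.021, 0.709]
ft_force: [-0.3, 0.3, 2.2]
grip_width: 0.149
```

```bash
cat >> h.py <<'E'
G0=np.array([.5688,-.1544,.0629]);YAW=np.radians(2.1)
def gnow(o=None):
    o=o or get_obs();d=np.array(o["position"])-G0
    return np.array([70.6+1e3*(d[0]*np.cos(YAW)+d[1]*np.sin(YAW)),1e3*(-d[0]*np.sin(YAW)+d[1]*np.cos(YAW)),70.6+1e3*d[2]])
def go(path,step=6.,y=0.):
    from kin import st
    o=get_obs();R=Rn.from_quat(o["ee_rot"]).as_matrix();g=gnow(o);Q=R.T
    print("now",g.round(1),"F",np.round(o["ft_force"],1),"w",round(o["grip_width"],3),"t",round(o["clock"],2),"yaw",np.degrees(np.arctan2(R[1,2],R[0,2])).round(2),R[:,0].round(3))
    out=[]
    for X,Z in path:
        t=np.array([X,y,Z]);n=max(1,int(np.ceil(np.linalg.norm(t-g)/step)));d=(t-g)/n
        w=np.array([d[0]*np.cos(YAW)-d[1]*np.sin(YAW),d[0]*np.sin(YAW)+d[1]*np.cos(YAW),d[2]])/1e3
        out+=[" ".join("%.4f"%v for v in Q@w)+" 0 x%d"%n];g=t
    print("; ".join(out))
E
python3 -c "
from h import *
go([(68,100)])"
```

```text
now [70.6  0.  70.6] F [-0.3  0.3  2.2] w 0.149 t 5.85 yaw 2.12 [ 0.005  0.022 -1.   ]
-0.0059 0.0001 -0.0005 0 x5
```

Emit:
{"method": "play_rows", "body": {
  "increments": "-0.006 0.0001 -0.0005 0; -0.006 0.0001 -0.0005 0; -0.006 0.0001 -0.0005 0; -0.006 0.0001 -0.0005 0; -0.006 0.0001 -0.0005 0; 0 0 0 0; 0 0 0 0"
}}

```text
clock: 6.55
position: [0.5733, -0.1542, 0.0955]
ee_rot: [-0.008, 0.7, 0.02, 0.714]
ft_force: [3.9, -0.0, -4.3]
grip_width: 0.144
```

Run:
```python
from h import *
go([(66,115),(60,140),(48,150)],4)
for n in ("wrist","scene"):
    c=cam(n);im=c["img"]
    im=cv2.resize(im,None,fx=1.5,fy=1.5) if n=="wrist" else cv2.resize(im[130:310,190:390],None,fx=3.2,fy=3.2)
    cv2.imwrite(f"pics/{n}6.png",im)
```

```text
now [ 75.1   0.  103.2] F [ 3.9 -0.  -4.3] w 0.144 t 6.55 yaw 2.24 [ 0.02   0.017 -1.   ]
-0.0030 0.0000 -0.0022 0 x4; -0.0036 0.0001 -0.0008 0 x7; -0.0026 0.0001 -0.0029 0 x4
```

View pics/scene6.png

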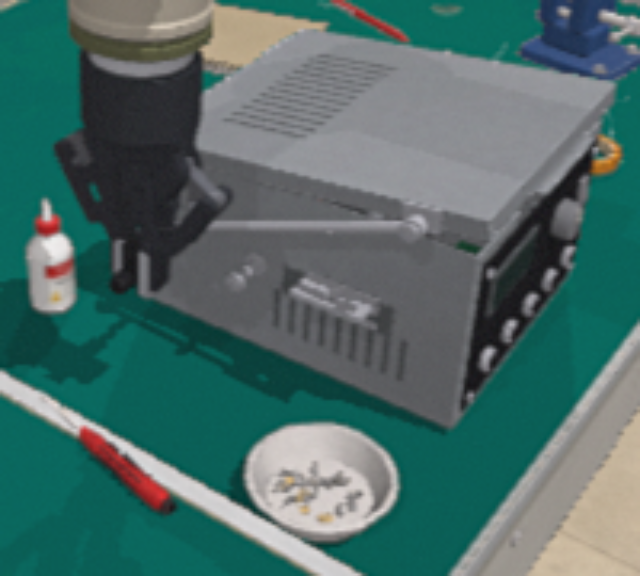

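View pics/wrist6.png

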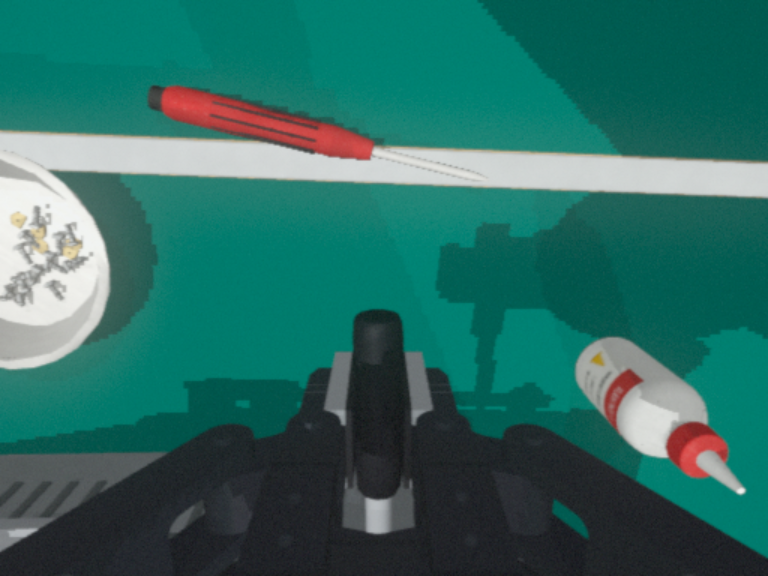

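Emit:
{"method": "play_rows", "body": {
  "increments": "-0.004 0 -0.004 0; -0.004 0 -0.004 0; -0.004 0 -0.004 0; -0.004 0 -0.003 0; -0.004 0 -0.003 0; -0.004 0 -0.003 0"
}}

```text
clock: 7.25
position: [0.5623, -0.1546, 0.1214]
ee_rot: [-0.012, 0.692, 0.019, 0.722]
ft_force: [14.5, -2.2, -10.2]
grip_width: 0.151
```

Run:
```python
from h import *
from kin import st
go([(60,140),(48,150)],4)
print(st(gnow()[[0,2]]))
for n in ("scene",):
    c=cam(n);im=c["img"]
    im=cv2.resize(im[100:310,190:390],None,fx=2.8,fy=2.8)
    cv2.imwrite(f"pics/{n}7.png",im)
```

```text
now [ 64.1   0.  129.1] F [ 14.5  -2.2 -10.2] w 0.151 t 7.25 yaw 2.47 [ 0.042  0.011 -0.999]
-0.0037 0.0000 -0.0012 0 x3; -0.0026 0.0000 -0.0029 0 x4
(array([-70.2113673 , 245.91354651]), array([98.0337027 , 99.54894552]), np.float64(48.97839992357829), np.float64(0.47825688942962585))
```

View pics/scene7.png

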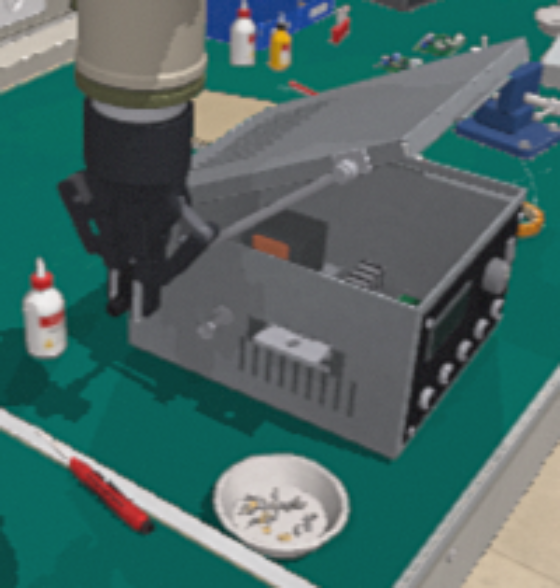

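Emit:
{"method": "play_rows", "body": {
  "increments": "-0.004 0 -0.002 0; -0.004 0 -0.003 0; -0.004 0 -0.003 0; -0.003 0 -0.004 0; -0.003 0 -0.004 0; -0.003 0 -0.004 0"
}}

```text
clock: 7.9
position: [0.5419, -0.1556, 0.1393]
ee_rot: [-0.013, 0.691, 0.018, 0.722]
ft_force: [4.8, -0.5, -10.0]
grip_width: 0.15
```

Run:
```python
from h import *
from kin import st
go([(20,150),(-25,150)],5)
print(st(gnow()[[0,2]]))
for n in ("scene",):
    c=cam(n);im=c["img"]
    im=cv2.resize(im[70:310,190:390],None,fx=2.5,fy=2.5)
    cv2.imwrite(f"pics/{n}8.png",im)
```

```text
now [ 43.7  -0.2 147. ] F [  4.8  -0.5 -10. ] w 0.15 t 7.9 yaw 2.54 [ 0.044  0.007 -0.999]
-0.0008 0.0001 -0.0047 0 x5; -0.0002 0.0000 -0.0050 0 x9
(array([-20.74274526, 312.97430703]), array([ 59.97031797, 105.09356856]), np.float64(21.21950812029375), np.float64(0.8558675766526976))
```

View pics/scene8.png

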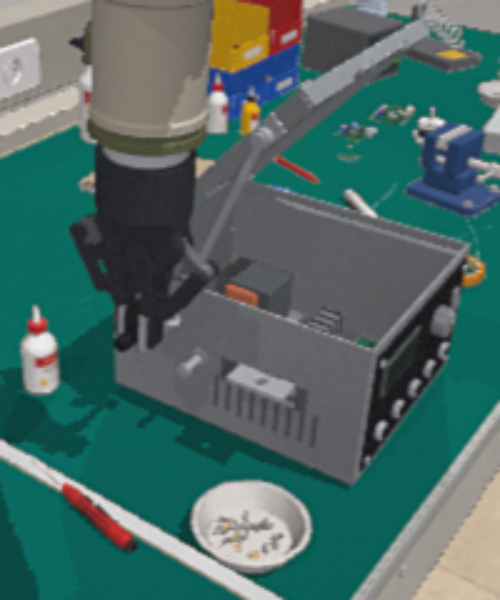

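Emit:
{"method": "play_rows", "body": {
  "increments": "-0.001 0 -0.005 0; -0.001 0 -0.005 0; -0.001 0 -0.005 0; -0.001 0 -0.005 0; -0.001 0 -0.005 0; -0.001 0 -0.005 0; -0.0005 0 -0.005 0; -0.0005 0 -0.005 0"
}}

```text
clock: 8.75
position: [0.4957, -0.1576, 0.143]
ee_rot: [-0.013, 0.694, 0.018, 0.72]
ft_force: [1.8, -0.4, -5.3]
grip_width: 0.151
```

Run:
```python
from h import *
from kin import st
go([(-30,150)],5)
print(st(gnow()[[0,2]]))
```

```text
now [ -2.6  -0.6 150.7] F [ 1.8 -0.4 -5.3] w 0.151 t 8.75 yaw 2.48 [ 0.037  0.008 -0.999]
-0.0000 0.0001 -0.0046 0 x6
(array([ -1.66000625, 328.74463   ]), array([ -2.84625429, 105.74778514]), np.float64(-0.3047862162971969), np.float64(0.9674384472150275))
```

Emit:
{"method": "play_rows", "body": {
  "increments": "0 0.0002 -0.005 0; 0 0.0002 -0.005 0; 0 0.0002 -0.005 0; 0 0.0002 -0.005 0; 0 0.0002 -0.005 0; 0 0.0002 -0.003 0; 0 0 -0.001 0; 0 0 0 0"
}}

```text
clock: 9.55
position: [0.4632, -0.159, 0.1424]
ee_rot: [-0.013, 0.693, 0.017, 0.72]
ft_force: [1.6, -2.6, -5.2]
grip_width: 0.144
```

Run:
```python
from h import *
from kin import st
go([(-34,145)],5)
print(st(gnow()[[0,2]]))
import pickle
s=cam("scene");w=cam("wrist");t=cam("top");pickle.dump((s,w,t),open("v9.pkl","wb"))
cv2.imwrite("pics/s9.png",cv2.resize(s["img"][120:280,230:370],None,fx=3.7,fy=3.7,interpolation=cv2.INTER_CUBIC))
cv2.imwrite("pics/w9.png",cv2.resize(w["img"],None,fx=1.5,fy=1.5,interpolation=cv2.INTER_CUBIC))
```

```text
now [-35.1  -0.7 150.1] F [ 1.6 -2.6 -5.2] w 0.144 t 9.55 yaw 2.4 [ 0.038  0.007 -0.999]
0.0026 0.0003 0.0004 0 x2
(array([ -5.75129712, 325.65757977]), array([-42.45817007, 105.69938948]), np.float64(-9.47427793885339), np.float64(0.9443510678603184))
```

View pics/s9.png

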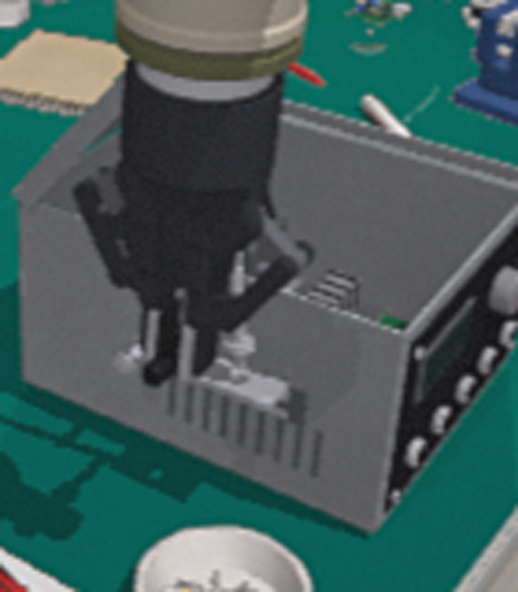

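View pics/w9.png

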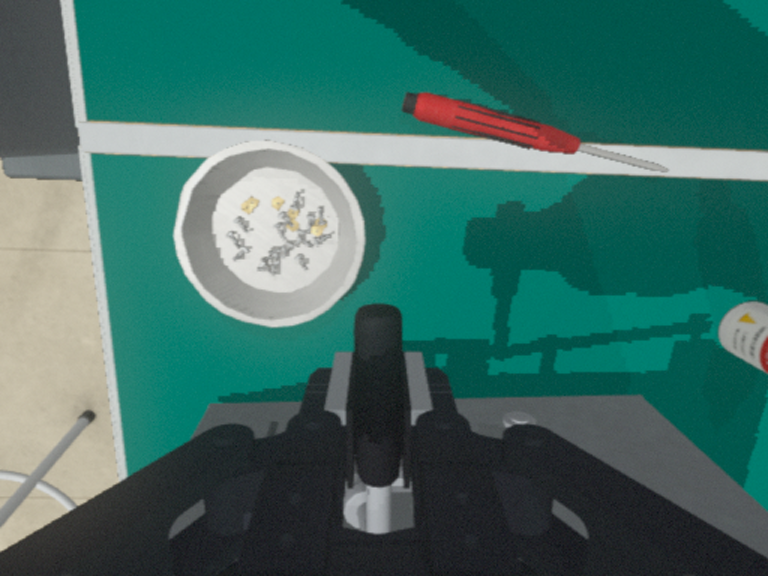

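Run:
```python
from h import *
import pickle
s,w,t=pickle.load(open("v9.pkl","rb"))
hole=np.array([.4621,-.2203,.092])
def cw(X,Y,Z): # case mm->world anchored at hole = (-39.5,125)
    d=np.array([X+39.5,Y-125.])/1e3;c,sn=np.cos(YAW),np.sin(YAW)
    return np.array([hole[0]+d[0]*c-d[1]*sn,hole[1]+d[0]*sn+d[1]*c,Z/1e3])
x0,y0,k=270,190,10
f=lambda p:((p-[x0,y0]+.5)*k-.5).round(1)
print("hole",f(proj(s,hole)),"tip",f(proj(s,cw(-42.5,125,105.7))),"tab L",f(proj(s,cw(-39.5+27,138,92))),f(proj(s,cw(-39.5-27,138,92))))
cv2.imwrite("pics/s9z.png",cv2.resize(s["img"][y0:y0+50,x0:x0+60],None,fx=k,fy=k,interpolation=cv2.INTER_CUBIC))
```

```text
hole [235.3 320.4] tip [251.9 273.4] tab L [ 96.  305.4] [315.9 396.5]
```

View pics/s9z.png

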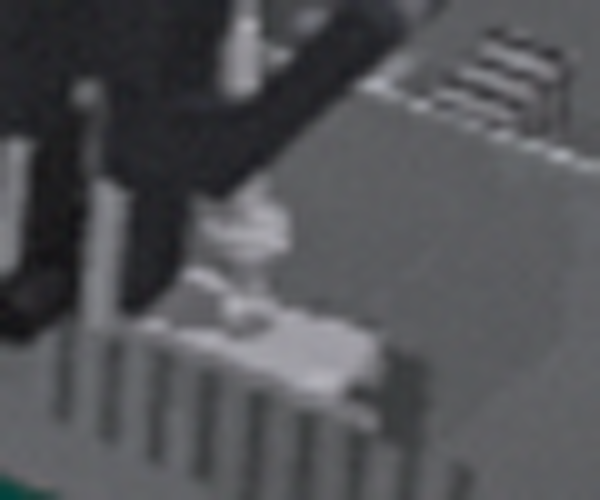

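Emit:
{"method": "play_rows", "body": {
  "increments": "0.002 0.0003 0.0002 0; 0.003 0.0002 0.0002 0; 0.003 0.0002 0 0; 0.001 0 0 0"
}}

```text
clock: 10.1
position: [0.4647, -0.1589, 0.133]
ee_rot: [-0.013, 0.693, 0.017, 0.72]
ft_force: [-3.1, -2.8, 1.3]
grip_width: 0.145
```

Run:
```python
from h import *
from kin import st,gfor
go([(-34.8,138)],2)
print(st(gnow()[[0,2]]))
s=cam("scene")
x0,y0,k=270,190,10
cv2.imwrite("pics/s10z.png",cv2.resize(s["img"][y0:y0+50,x0:x0+60],None,fx=k,fy=k,interpolation=cv2.INTER_CUBIC))
for z in (92,90,88,86,84,82,79): print(z,gfor((-39.5,z)).round(1))
```

```text
now [-33.6  -0.7 140.7] F [-3.1 -2.8  1.3] w 0.145 t 10.1 yaw 2.38 [ 0.038  0.006 -0.999]
0.0013 0.0003 -0.0006 0 x2
(array([-15.39620909, 317.76156408]), array([-38.21766537,  95.93239302]), np.float64(-5.873840140184588), np.float64(0.8881959146584736))
92 [-35.5 136.8]
90 [-35.9 134.9]
88 [-36.3 132.9]
86 [-36.7 130.9]
84 [-37.  128.9]
82 [-37.4 127. ]
79 [-38. 124.]
```

View pics/s10z.png

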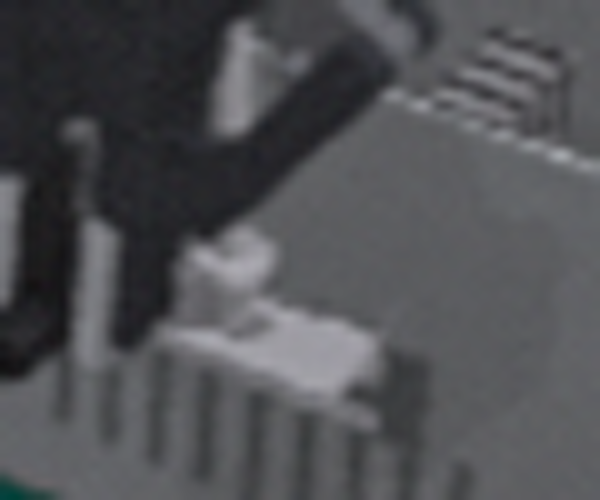

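Emit:
{"method": "play_rows", "body": {
  "increments": "-0.002 0.0003 0 0; -0.001 0.0003 -0.0012 0; 0 0 -0.0012 0; 0 0 0 0"
}}

```text
clock: 10.55
position: [0.4619, -0.159, 0.1362]
ee_rot: [-0.013, 0.693, 0.016, 0.72]
ft_force: [1.5, -4.0, -3.3]
grip_width: 0.147
```

```bash
cat > look.py <<'E'
from h import *
from kin import st,gfor
import sys
go([(-36,138)],2)
print(st(gnow()[[0,2]]))
s=cam("scene")
x0,y0,k=270,190,10
cv2.imwrite("pics/%s.png"%sys.argv[1],cv2.resize(s["img"][y0:y0+50,x0:x0+60],None,fx=k,fy=k,interpolation=cv2.INTER_CUBIC))
E
python3 look.py s11z
```

```text
now [-36.4  -0.7 143.9] F [ 1.5 -4.  -3.3] w 0.147 t 10.55 yaw 2.36 [ 0.038  0.005 -0.999]
0.0020 0.0002 0.0000 0 x3
(array([-12.42727156, 320.28937817]), array([-42.42395871,  99.31607942]), np.float64(-7.7305347052262965), np.float64(0.9057604934476785))
```

View pics/s11z.png

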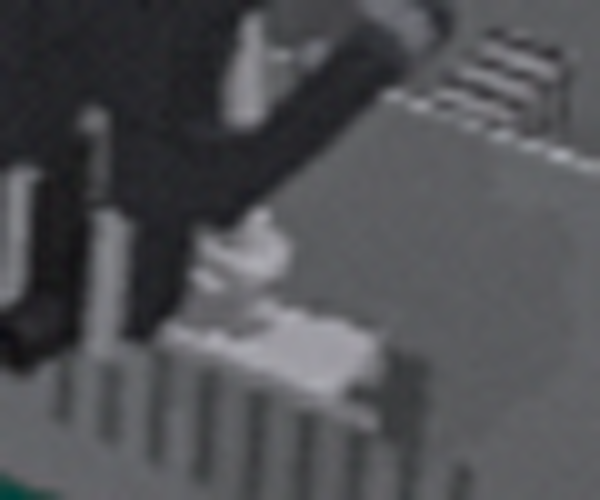

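Emit:
{"method": "play_rows", "body": {
  "increments": "0.0015 -0.0002 -0.0003 0; 0.0015 -0.0002 -0.0003 0; 0.001 0 -0.0002 0; 0.0005 0 0 0"
}}

```text
clock: 11.0
position: [0.4614, -0.159, 0.1314]
ee_rot: [-0.013, 0.693, 0.016, 0.72]
ft_force: [-0.6, -4.2, -2.7]
grip_width: 0.143
```

```bash
python3 look.py s12z
```

```text
now [-36.9  -0.7 139.1] F [-0.6 -4.2 -2.7] w 0.143 t 11.0 yaw 2.38 [ 0.038  0.006 -0.999]
0.0011 0.0007 0.0009 0 x1
(array([-17.42045821, 315.98556714]), array([-41.83838543,  94.32644861]), np.float64(-6.286345515027168), np.float64(0.8760656273089314))
```

View pics/s12z.png

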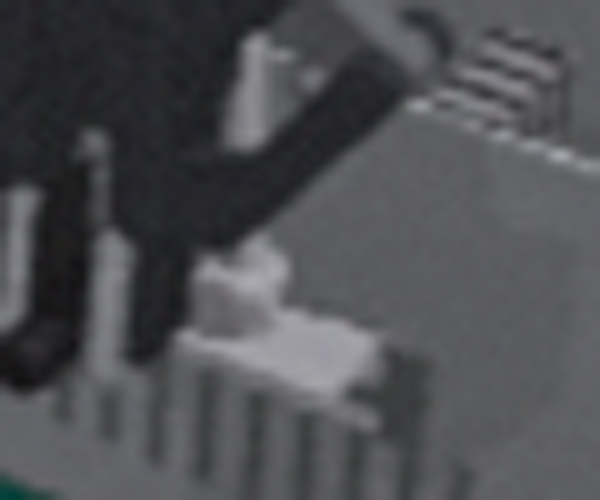

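Emit:
{"method": "play_rows", "body": {
  "increments": "0.0015 -0.0003 -0.0003 0; 0.0015 -0.0003 -0.0003 0; 0.001 -0.0002 -0.0002 0"
}}

```text
clock: 11.35
position: [0.4607, -0.1591, 0.127]
ee_rot: [-0.013, 0.693, 0.017, 0.72]
ft_force: [-1.4, -1.2, -1.8]
grip_width: 0.144
```

```bash
python3 look.py s13z
```

```text
now [-37.6  -0.8 134.7] F [-1.4 -1.2 -1.8] w 0.144 t 11.35 yaw 2.41 [ 0.038  0.007 -0.999]
-0.0016 0.0004 0.0008 0 x2
(array([-21.8190219 , 311.97217227]), array([-41.55116556,  89.84688666]), np.float64(-5.076453312392347), np.float64(0.8492432691405101))
```

View pics/s13z.png

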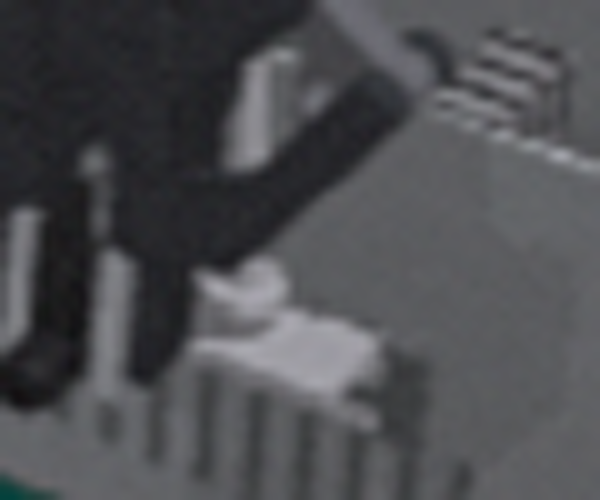

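Emit:
{"method": "play_rows", "body": {
  "increments": "0.0015 -0.0001 -0.0003 0; 0.0015 -0.0001 -0.0003 0; 0.001 0 -0.0002 0"
}}

```text
clock: 11.7
position: [0.4599, -0.1591, 0.1225]
ee_rot: [-0.013, 0.693, 0.017, 0.72]
ft_force: [-1.6, -1.9, -1.5]
grip_width: 0.148
```

```bash
python3 look.py s14z
```

```text
now [-38.4  -0.7 130.2] F [-1.6 -1.9 -1.5] w 0.148 t 11.7 yaw 2.41 [ 0.038  0.007 -0.999]
-0.0015 0.0002 0.0005 0 x5
(array([-26.12418575, 307.82660937]), array([-41.45867206,  85.35446835]), np.float64(-3.9430279987003827), np.float64(0.8223206912543745))
```

View pics/s14z.png

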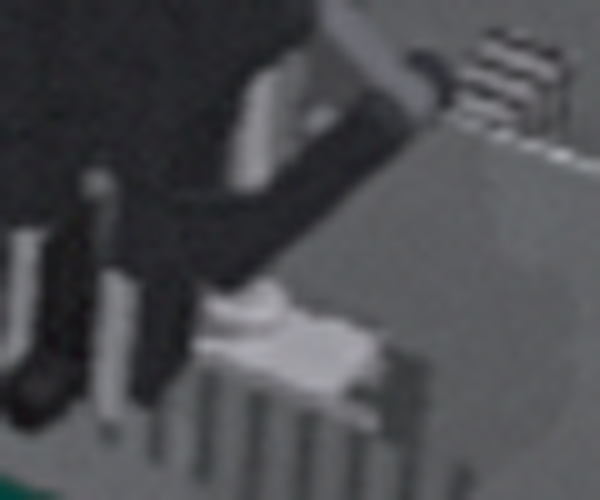

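Emit:
{"method": "play_rows", "body": {
  "increments": "0.001 0 -0.0002 0; 0.001 0 -0.0002 0; 0.001 0 -0.0002 0"
}}

```text
clock: 12.05
position: [0.4599, -0.1593, 0.1214]
ee_rot: [-0.012, 0.693, 0.018, 0.72]
ft_force: [-9.8, 1.2, 18.0]
grip_width: 0.146
```

Emit:
{"method": "play_rows", "body": {
  "increments": "0.001 0 -0.0002 0; 0.001 0 -0.0002 0"
}}

```text
clock: 12.25
position: [0.4599, -0.1593, 0.1215]
ee_rot: [-0.011, 0.693, 0.018, 0.721]
ft_force: [-8.5, 0.8, 15.0]
grip_width: 0.147
```

```bash
python3 look.py s15z
```

```text
now [-38.4  -0.9 129.2] F [-8.5  0.8 15. ] w 0.147 t 12.25 yaw 2.37 [ 0.039  0.011 -0.999]
-0.0017 0.0002 0.0005 0 x5
(array([-27.14330193, 306.81193404]), array([-41.2274242 ,  84.25713742]), np.float64(-3.6210681899402095), np.float64(0.8158427015899734))
```

View pics/s15z.png

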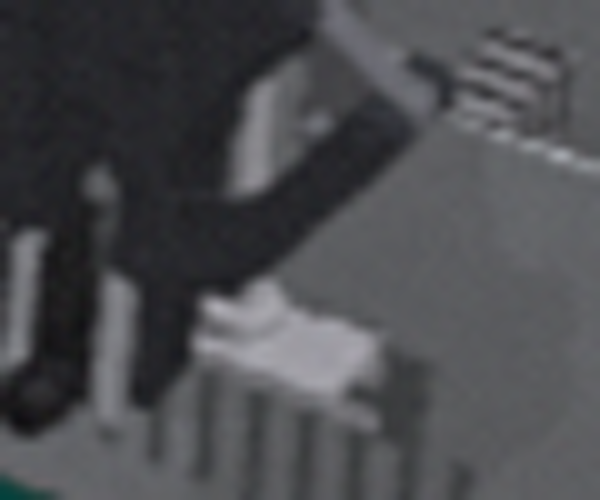

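Emit:
{"method": "play_rows", "body": {
  "increments": "-0.0003 0 -0.001 0; 0.0002 0 -0.001 0; 0.0003 0 -0.0005 0"
}}

```text
clock: 12.6
position: [0.4586, -0.1592, 0.1219]
ee_rot: [-0.011, 0.692, 0.018, 0.721]
ft_force: [2.1, -1.9, 1.0]
grip_width: 0.144
```

```bash
python3 look.py s16z
python3 - <<'E'
from h import *
w=cam("wrist");cv2.imwrite("pics/w16.png",cv2.resize(w["img"][240:384,150:350],None,fx=4,fy=4))
s=cam("scene");cv2.imwrite("pics/s16.png",cv2.resize(s["img"][40:310,190:390],None,fx=2.2,fy=2.2))
E
```

```text
now [-39.8  -0.8 129.6] F [ 2.1 -1.9  1. ] w 0.144 t 12.6 yaw 2.39 [ 0.041  0.011 -0.999]
-0.0016 0.0002 0.0008 0 x5
(array([-26.80375814, 307.15146016]), array([-43.02664558,  84.74233732]), np.float64(-4.171860145484959), np.float64(0.8180056521631341))
```

View pics/s16z.png

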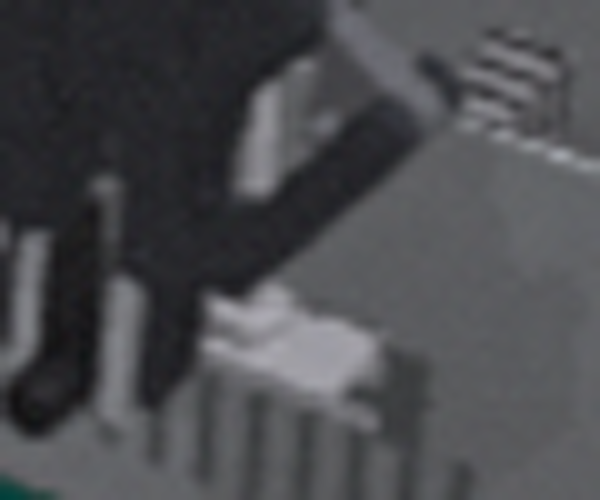

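View pics/w16.png

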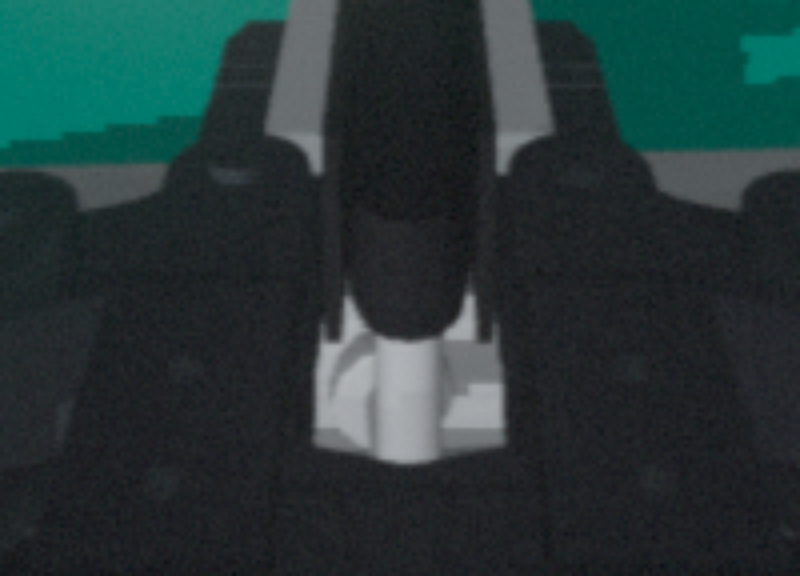

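View pics/s16.png

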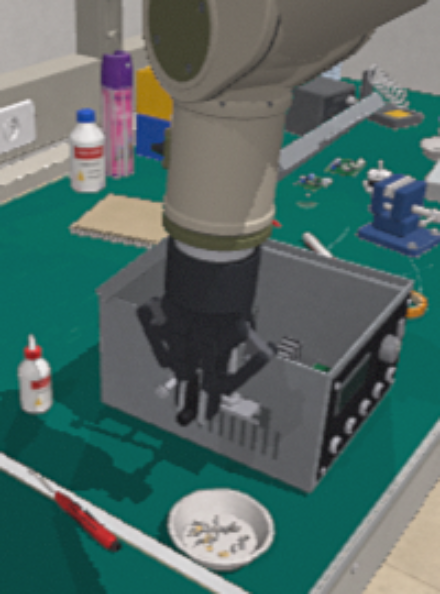

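Emit:
{"method": "play_rows", "body": {
  "increments": "0.001 0 0 0; 0.001 0 0.0003 0; 0.001 0 0 0"
}}

```text
clock: 13.05
position: [0.4587, -0.1593, 0.1213]
ee_rot: [-0.01, 0.693, 0.019, 0.721]
ft_force: [-9.9, 1.4, 21.2]
grip_width: 0.149
```

```bash
python3 look.py s17z
```

```text
now [-39.6  -0.9 129. ] F [-9.9  1.4 21.2] w 0.149 t 13.05 yaw 2.36 [ 0.039  0.013 -0.999]
-0.0018 0.0002 0.0008 0 x5
(array([-27.3515302 , 306.60298829]), array([-42.72614249,  84.1336167 ]), np.float64(-3.953362161480322), np.float64(0.8145139311338124))
```

Emit:
{"method": "play_rows", "body": {
  "increments": "-0.0004 0 -0.0003 0; -0.0002 0 0 0; 0 0 0 0"
}}

```text
clock: 13.4
position: [0.4585, -0.1592, 0.122]
ee_rot: [-0.01, 0.693, 0.019, 0.721]
ft_force: [1.3, -1.7, -2.4]
grip_width: 0.15
```

Emit:
{"method": "play_rows", "body": {
  "increments": "0 0 0 0; 0 0 0 0; 0 0 0 0; 0 0 0 0",
  "hand": 0.52
}}

```text
clock: 13.8
position: [0.458, -0.1586, 0.1216]
ee_rot: [-0.01, 0.693, 0.02, 0.72]
ft_force: [0.6, 0.1, 0.3]
grip_width: 0.24
```

```bash
python3 look.py s18z;python3 - <<'E'
from h import *
w=cam("wrist");cv2.imwrite("pics/w18.png",cv2.resize(w["img"][180:384,130:370],None,fx=3,fy=2.9))
E
```

```text
now [-4.030e+01 -1.000e-01  1.293e+02] F [0.6 0.1 0.3] w 0.24 t 13.8 yaw 2.39 [ 0.038  0.015 -0.999]
-0.0017 0.0000 0.0009 0 x5
(array([-27.18401967, 306.77111967]), array([-43.62596106,  84.37808344]), np.float64(-4.228293621951018), np.float64(0.8155830081013418))
```

View pics/s18z.png

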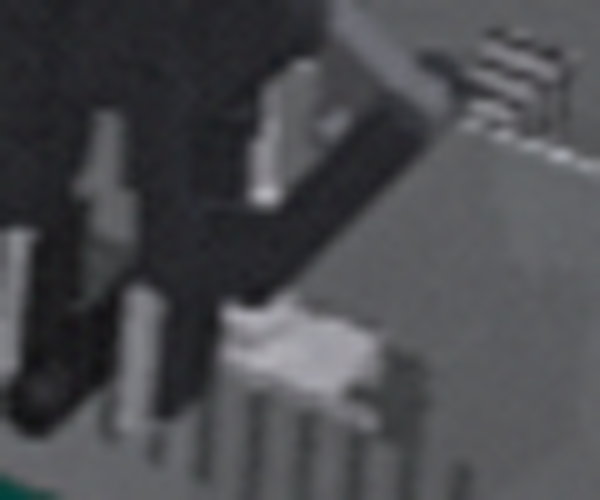

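View pics/w18.png

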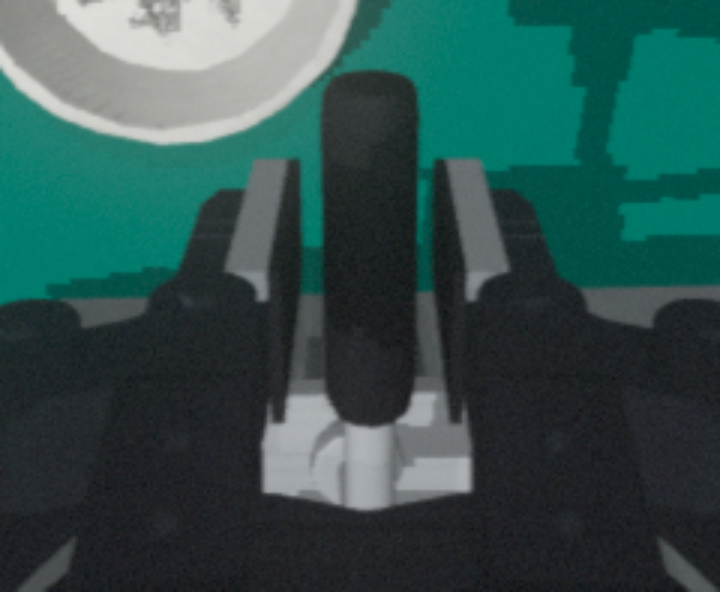

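Emit:
{"method": "play_rows", "body": {
  "increments": "0 0 0 0; 0 0 0 0; -0.005 0 0 0; -0.01 0 0 0; -0.012 0.001 0 0; -0.015 0.002 0 0; -0.015 0.005 0 0; -0.015 0.01 0 0; -0.015 0.015 0 0; -0.01 0.02 0 0; 0 0.02 0 0; 0 0.02 0 0; 0 0.01 0 0; 0 0 0 0",
  "hand": -0.1
}}

```text
clock: 15.3
position: [0.4508, -0.0561, 0.2355]
ee_rot: [-0.008, 0.689, 0.018, 0.724]
ft_force: [-0.3, -0.9, 0.3]
grip_width: 0.545
```

Run:
```python
from h import *
import pickle
c=cam("wrist");o=c["o"];print(o["position"],o["ft_force"],o["clock"]);pickle.dump(c,open("w19.pkl","wb"))
s=cam("scene");pickle.dump(s,open("s19.pkl","wb"))
cv2.imwrite("pics/w19.png",cv2.resize(c["img"],None,fx=1.5,fy=1.5))
cv2.imwrite("pics/s19.png",cv2.resize(s["img"][40:310,190:390],None,fx=2.2,fy=2.2))
```

```text
[ 0.45081618 -0.05606949  0.23550867] [-0.32878295 -0.91124057  0.28069667] 15.3
```

View pics/w19.png

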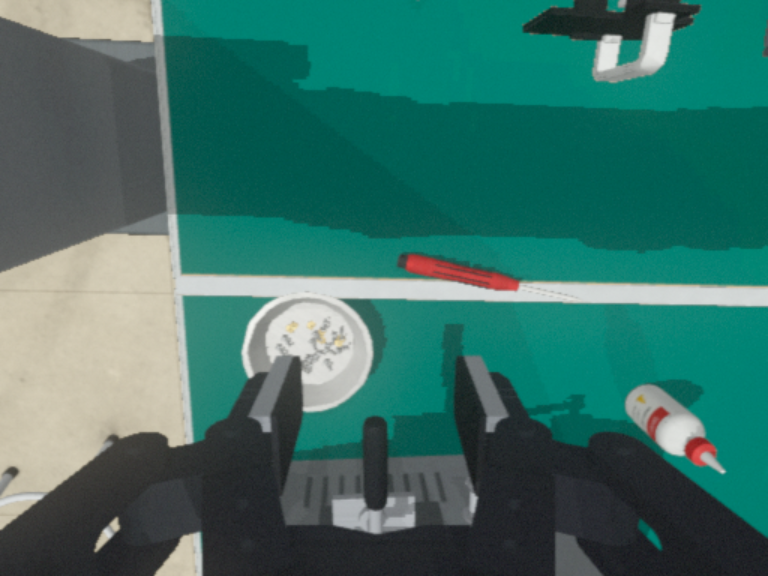

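View pics/s19.png

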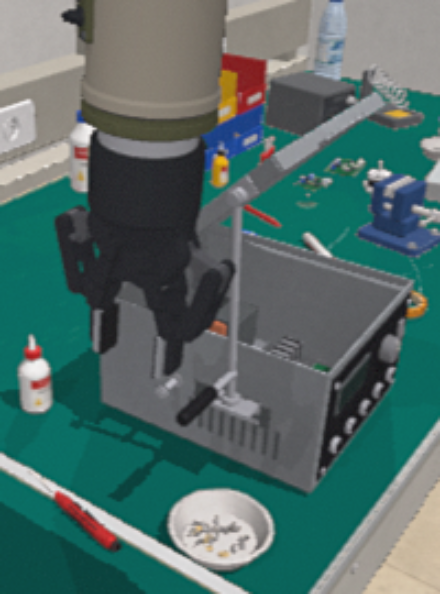

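Run:
```python
from h import *
import pickle
s=cam("scene");w=cam("wrist");pickle.dump((s,w),open("v20.pkl","wb"));print(w["o"]["position"],s["o"]["clock"])
x0,y0,k=265,170,9
cv2.imwrite("pics/s20z.png",cv2.resize(s["img"][y0:y0+65,x0:x0+60],None,fx=k,fy=k,interpolation=cv2.INTER_CUBIC))
cv2.imwrite("pics/w20z.png",cv2.resize(w["img"][265:365,200:310],None,fx=6,fy=6,interpolation=cv2.INTER_CUBIC))
```

```text
[ 0.45072653 -0.05787664  0.23499323] 15.4
```

View pics/s20z.png

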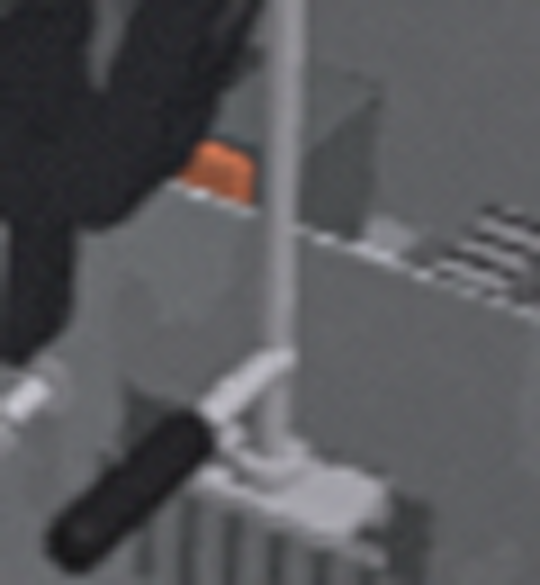

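View pics/w20z.png

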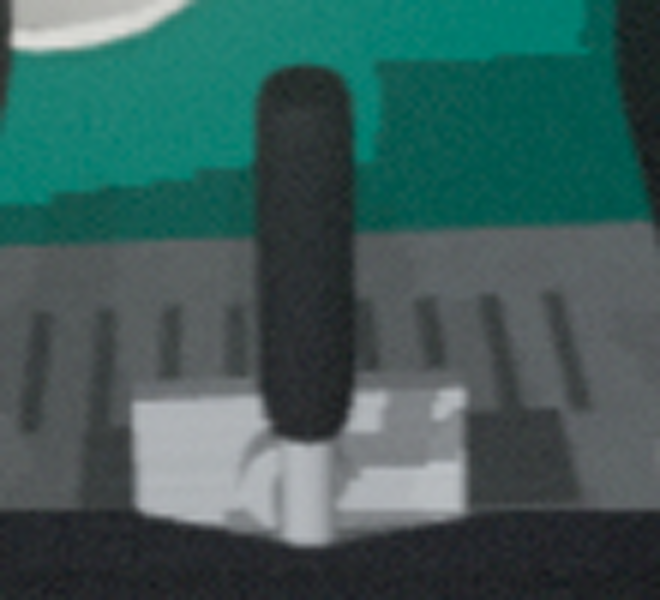

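Run:
```python
from h import *
import pickle
s,w=pickle.load(open("v20.pkl","rb"))
for nm,hx in (("a",-39.5),):
  hole=np.array([.4621,-.2203,.092])
  def cw(X,Y,Z):
    d=np.array([X+39.5,Y-125.])/1e3;c,sn=np.cos(YAW),np.sin(YAW)
    return np.array([hole[0]+d[0]*c-d[1]*sn,hole[1]+d[0]*sn+d[1]*c,Z/1e3])
  F=lambda X,Y,Z:((proj(s,cw(X,Y,Z))-[265,170]+.5)*9-.5).round(0)
  print("tab corners",[F(-39.5+a,125+b,92) for a,b in((-27,13),(-27,-13),(27,13))])
  for off in (0,2,4): print(off,"collar base",F(-39.5,125,92+off),"root",F(-39.5,125,124+off),"gripO",F(-39.5,187+27.5,124+off),"gripI",F(-39.5,187-27.5,124+off),"mid rod 300",F(-39.5,125,150+off))
u=lambda x,y:((x+.5)/9-.5+265,(y+.5)/9-.5+170)
v=lambda x,y:((x+.5)/6-.5+200,(y+.5)/6-.5+265)
print("outer end",tri([ray(s,*u(70,548)),ray(w,*v(306,82))]))
print("inner",tri([ray(s,*u(196,425)),ray(w,*v(308,430))]), "exp",cw(-39.5,187+27.5,124),cw(-39.5,187-27.5,124))
a,d=ray(w,*v(300,440));print(w["o"]["position"])
print("tab L edge x", onz(w,*v(132,402),.092),onz(w,*v(466,388),.092))
```

```text
tab corners [array([329., 537.]), array([383., 482.]), array([131., 455.])]
0 collar base [257. 468.] root [266. 358.] gripO [ 55. 551.] gripI [189. 429.] mid rod 300 [274. 265.]
2 collar base [257. 462.] root [266. 351.] gripO [ 56. 544.] gripI [189. 422.] mid rod 300 [274. 257.]
4 collar base [258. 455.] root [267. 344.] gripO [ 56. 536.] gripI [190. 414.] mid rod 300 [275. 250.]
outer end [ 0.45841146 -0.13416491  0.12233939]
inner [ 0.46119408 -0.18982456  0.12275418] exp [ 0.45882039 -0.13086011  0.124     ] [ 0.46083579 -0.18582317  0.124     ]
[ 0.45072653 -0.05787664  0.23499323]
tab L edge x [ 0.4344683  -0.20967373  0.092     ] [ 0.48915178 -0.2073531   0.092     ]
```

Run:
```python
from h import *
from workcell import workorder
s=cam("scene");o=get_obs();print(o["clock"],o["ft_force"])
cv2.imwrite("pics/s21.png",cv2.resize(s["img"],None,fx=1.5,fy=1.5))
print(workorder.hand_in())
```

```text
15.55 [ 0.37818065  0.07552048 -0.29738129]
the job is handed in; nothing more can be done
None
```

View pics/s21.png

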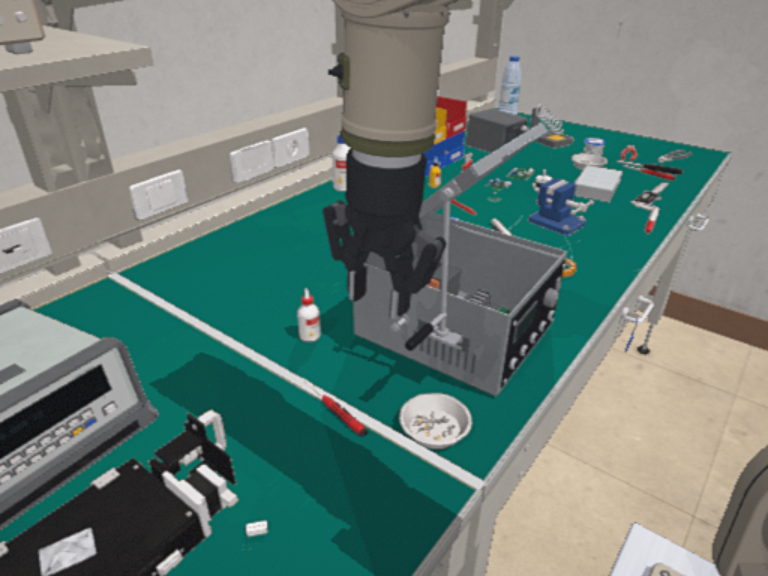

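The lid is propped open on the rod, with the pin in the bracket hole. I took the rod by its grip, lifted it off the peg so it carried the lid up, and felt for the hole with one light touch on the tab. I then lowered the pin until the collar stopped on the tab, let go and backed clear. The job is handed in at 15.6 s on the robot's clock.

**What the last checks showed:**
- **Standing by itself:** the lid stood on the rod from the moment the fingers opened until hand-in, about 2 s. The robot was clear of everything, and the tool force was about 0.5 N.
- **Pin home:** two camera views put the grip at 122–123 mm. It should be about 124 mm with the pin fully home, and the camera calibration is good to about 2 mm. The collar also looks flush on the tab.
- **Things round the case:** I saw no change to the dish, screwdriver or bottle in the pictures. I did not recheck the cutters separately.

**What disagreed or was less than ideal:**
- **Arm reading:** the arm's own position, taken with the rod still held, gave the pin tip 4–5 mm higher than fully home. I took this as slip in the fingers, because it was already about 4 mm high at the first touch on the tab.
- **Pressing:** when the collar stopped I pressed with up to about 23 N in total (18 to 21 N downward), on two short occasions. That is more than the light feel I meant to use, but the tab stayed in the same place within measuring error.

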